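# Sweep the salvaged heat sinks into the scrap tray

### The job

Clear up after taking the computers apart: with the fingertips, push the three finned aluminium heat sinks across the desk into the open-fronted steel tray, so that every one lies flat and wholly inside it. Slide them, never lift or tip them over, and leave the jar, the charger and everything else on the desk where they stand.

Things in the scene. Friction and masses are not known exactly. Their poses are not given: they have to be found in the camera images.
- tray: Shallow sheet-steel tray fixed to the desk, open on the side facing its -x (towards the robot, within 0.2 rad). Inside 140 mm deep (x), 340 mm wide (y); other three walls 4 mm thick, 30 mm high. Floor level with the desk: no lip at the mouth. Origin: centre of the floor; mouth at x = -70 mm, back wall at x = +70 mm, side walls at y = +-170 mm (inner faces). z up.
- sink_a: Heat sink: square aluminium block 36 x 36 x 20 mm high, about 36 g, upright fins along its x; all three alike. Origin: centre of its underside, z up. Slides flat when pushed low on a side. Stands in a loose row before the tray's mouth, 145 to 175 mm from the tray's origin along its -x; the row's five things (sinks, jar, charger, in any order) are about 72 mm apart, centre to centre.
- sink_b: As sink_a.
- sink_c: As sink_a.
- jar: Small closed glass jar with a steel cap, 42 mm across, 46 mm high, loose, standing in the row with the heat sinks; to be left alone. Origin at the centre of its underside.
- charger: Black plastic charger block 36 x 36 x 28 mm, smooth sided, two steel pins pointing up to 46 mm, loose, standing in the row with the heat sinks; to be left alone. Origin at the centre of its underside.
- mug: White mug, 80 mm across and 90 mm high, handle at its +y, standing 235 to 250 mm to the tray's +y side (from the tray's origin), outside it; left alone. Origin under its centre.
- tape: Roll of brown tape lying flat, 90 mm across, 48 mm high, 235 to 250 mm to the tray's -y side, outside it; left alone. Origin under its centre.
- driver: Screwdriver lying on the desk well to the left, outside the work; left alone.
- stapler: Black stapler 130 mm long, 55 mm high, well to the right, outside the work; left alone. Origin under its centre.
Things that resemble listed ones, but are neither listed nor needed, are in the scene too. Leave any green or pink look-alike of the sink_c alone.

How it is judged (in metres and radians):
At the end, for the whole second after the job is handed in: All three heat sinks lie flat (within 0.15 rad) and still on the tray's floor, each with its centre at least 25 mm inside the mouth line and within the three walls (x of sink_a in the frame of tray between -0.045 and 0.07 m and y of sink_a in the frame of tray between -0.17 and 0.17 m and height (world z) of each of sink_a, sink_b, sink_c below 0.004 m and angle between each of sink_a, sink_b, sink_c's own z axis and vertical below 0.15 rad and linear speed of each of sink_a, sink_b, sink_c below 0.01 m/s and x of sink_b in the frame of tray between -0.045 and 0.07 m and y of sink_b in the frame of tray between -0.17 and 0.17 m and x of sink_c in the frame of tray between -0.045 and 0.07 m and y of sink_c in the frame of tray between -0.17 and 0.17 m); the robot touches nothing.
It fails at once if the jar or the charger is moved more than 20 mm from its place, or tipped (distance of any of jar, charger from where it was at the start of the episode above 0.02 m or angle between any of jar, charger's own z axis and vertical above 0.35 rad).
It fails at once if the mug, tape roll, screwdriver or stapler is moved more than 20 mm from its place, or the mug is tipped (distance of any of mug, tape, driver, stapler from where it was at the start of the episode above 0.02 m or angle between mug's own z axis and vertical above 0.35 rad).
It fails at once if a heat sink is lifted off the desk (its underside 15 mm up) or tipped over (height (world z) of any of sink_a, sink_b, sink_c above 0.015 m or angle between any of sink_a, sink_b, sink_c's own z axis and vertical above 0.6 rad).
It also fails if it takes over 56 s, if anything falls off the work surface, if the arm or the gripper's body presses on something with over 40 N, if the wrist force passes 120 N, or if a joint passes its speed limit or range.

### The arm

A 6-joint arm with a two-finger parallel gripper is mounted at the origin on the work surface. World frame = base frame: x ahead of the robot, y to its left, z up, the work surface at z = 0. Lengths are in m, angles in degrees, forces in N, time in s.
With the tool pointing down it reaches from about 0.4 to 0.825 m from the base axis. Payload 7 kg.
Tool frame: the origin (TCP) lies midway between the tips of the shut fingers; the grasp point (between the pads) lies r.hold_point_z behind it (r.hold_point_z is the distance from the TCP to the grasp point, in m); z points along the fingers, x is the direction in which the jaws open and shut, and the axes are right-handed (so a half turn about z gives the same grasp; the last joint's range is limited). The gripper opens to 88 mm and grips with 3 to 60 N. Pads are 19 mm wide; open, the fingers measure 130 mm over their backs; the gripper's body (78 mm by 193 mm) begins 47 mm behind the grasp point.
Start: joints at [93.57, 20.546, 0.682, 0, -70.136, -16.507], TCP at [0.151, 0.658, 0.227] pointing down, gripper open.
Joint ranges: [-176.03, 176.03], [-82.01, 121.73], [-58.28, 71.71], [-173.87, 95.51], [-174.79, -0.11], [-173.66, 173.66]. Speed limits (degrees/s): [136.94, 136.94, 172.46, 180, 180, 180].

### API

Orientations are given as [roll, pitch, yaw] about the fixed x, y, z axes, in that order (R = Rz(yaw) Ry(pitch) Rx(roll)).
In Python, from plant import get_state, viewer, close_job, r gives the robot as it stands.
- The arm moves only by the tool apply_moves, never from a script. Its argument "plan" is a list of rows, each a list of 3 entries, a list of its own where there are three numbers: the closure in counts, from 0 (fully open) to 255 (shut), then the shift along the tool's x, y, z in units of 50 mm (1.0 is 50 mm), then the turn about the tool's z in units of 6 degrees (1.0 is 6 degrees). A call has 1 to 12 rows; each row shifts and turns the commanded pose from where the row before left it, along the tool's axes as they then stand; what a row does not reach is not made up. A row lasts 1/8 s, in which the tool goes at most 62.5 mm and 10.7 degrees, less where a joint would pass 70% of its speed; a pose out of reach is approached as far as the arm can. A call is refused whole if a number of a shift passes 1 or a number of a turn 1, either way. A call with a gripper value outside its range is refused whole. The fingers move at their own pace and stop on an object; "squeeze" is the grip in N (left out, the last holds). Time passes only in rows, so rows that do not move let the fingers close. It gives the time, the measured TCP pose, the force and the opening at its end, in the units of the state.
- get_state(): the state, without advancing time (a new reading comes with each control period).
- viewer.capture(name): name is "scene" or "side" or "wrist"; returns a dict with "frame" (400x640x3 uint8, blue, green, red), "K" (3x3 intrinsics, pixels), "D" ([k1, k2, p1, p2, k3] as OpenCV has them; the pictures are not rectified), "R" (3x3) and "t" (3): a world point X has camera coordinates R X + t; the wrist camera has in their place "mount" (4x4, takes a point from camera to tool coordinates, whose origin is the TCP and whose axes are the tool frame's). Camera axes: x right, y down, z forward; pixel columns grow to the right and rows downward; lengths in m; the calibration is good to about 2 mm. A picture is of the moment at which its call begins: read the wrist's pose just before it. There is no depth.
- close_job(): hands the job in, once; it reports no verdict.
The state is a dict: "time_s": time; "joints": joint angles; "qd": joint speeds; "joint_torque": joint torques, N m; "tcp_pos": TCP position; "eef_rot": TCP orientation; "contact_force": force on the tool from outside, world axes, zero at the start; "moment": the same for the moment, N m; "gripper_width": finger opening in m.
Only numpy, scipy, OpenCV 4.12 (cv2) and the standard library are available. Lean on these libraries where they do the work, as an engineer would, in place of code of your own. Each camera call takes 0.05 s, during which the arm holds its last target.

## Working session

There is one attempt and no reset: what is moved stays moved. The work goes in short steps, Python scripts to look and compute and a tool call to move; the robot and the scene stay as the last step left them, time stands still between calls to the robot, and variables do not carry over. Pictures are saved under pics/ and viewed, and the job is handed in when it is done.

Besides the shell and the picture viewer there is one more tool, called after "Request:" as a command line: name --argument value ..., lists and objects as JSON in quotes. apply_moves: Moves the arm, as the interface text tells. Its arguments: {"type":"object","properties":{"plan":{"type":"array","items":{"type":"array"}},"squeeze":{"type":"number"}},"required":["plan"]}

```bash
ls; mkdir -p pics
python3 - <<'E'
from plant import get_state, viewer, r
import cv2
print(get_state()); print(r.hold_point_z)
for n in ("scene","side","wrist"):
    c=viewer.capture(n); cv2.imwrite(f"pics/{n}0.png",c["frame"]); print(n,c["K"],c["D"],c.get("R"),c.get("t"),c.get("mount"))
E
```

```text
pics
{'time_s': 0.0, 'joints': array([ 9.35693200e+01,  2.05945792e+01,  6.33783832e-01, -1.96314211e-02,
       -7.01357174e+01, -1.65054396e+01]), 'qd': array([ 0.0289703 ,  0.08090454, -0.0301179 , -0.03693449,  0.07403454,
        0.07936871]), 'joint_torque': array([ 4.82715659e-04, -5.82709765e+01,  2.93049985e+01,  6.99693114e+00,
        6.85519277e-03, -1.65815354e-04]), 'tcp_pos': array([0.151045  , 0.65738399, 0.22558881]), 'eef_rot': array([-1.79990272e+02, -9.77790803e-02, -1.02942814e+02]), 'contact_force': array([-0.26277468,  0.05308562,  0.46436504]), 'moment': array([-0.02421564,  0.05532656, -0.00465259]), 'gripper_width': 0.08741193106134858}
0.0188
scene [[448.97665846   0.         321.17832941]
 [  0.         448.97665846 202.53357661]
 [  0.           0.           1.        ]] [0.0192417 0.        0.        0.        0.       ] [[ 0.73852022  0.6741171   0.01241036]
 [ 0.5701515  -0.61458558 -0.54517138]
 [-0.35988212  0.40969587 -0.83823276]] [-0.37201503 -0.31455302  1.406587  ] None
side [[502.72269896   0.         317.54444637]
 [  0.         502.72269896 194.55260783]
 [  0.           0.           1.        ]] [0.02081962 0.         0.         0.         0.        ] [[ 0.92173368 -0.38781324 -0.00281373]
 [-0.18639586 -0.43663007 -0.88011974]
 [ 0.34009353  0.81176048 -0.47474342]] [-0.51566156  0.13708578  1.27782972] None
wrist [[288.21035585   0.         316.32629387]
 [  0.         288.21035585 198.86687761]
 [  0.           0.           1.        ]] [-0.0208447  0.         0.         0.         0.       ] None None [[ 9.99999394e-01 -5.63400045e-04 -9.46144066e-04 -1.07424524e-03]
 [ 7.80565036e-04  9.68720895e-01  2.48151603e-01 -6.72106141e-02]
 [ 7.76740902e-04 -2.48152191e-01  9.68720748e-01 -1.58628514e-01]
 [ 0.00000000e+00  0.00000000e+00  0.00000000e+00  1.00000000e+00]]
```

View pics/scene0.png

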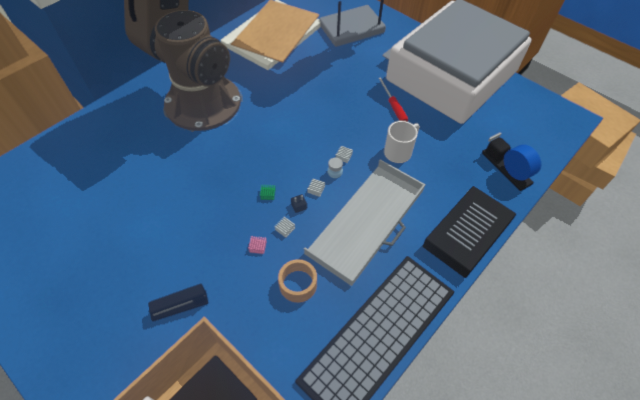

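View pics/side0.png

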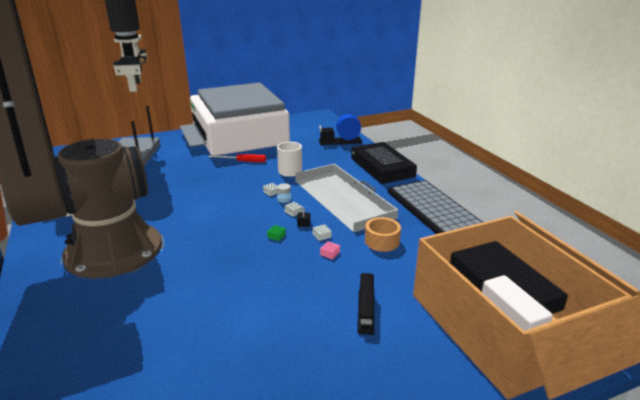

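View pics/wrist0.png

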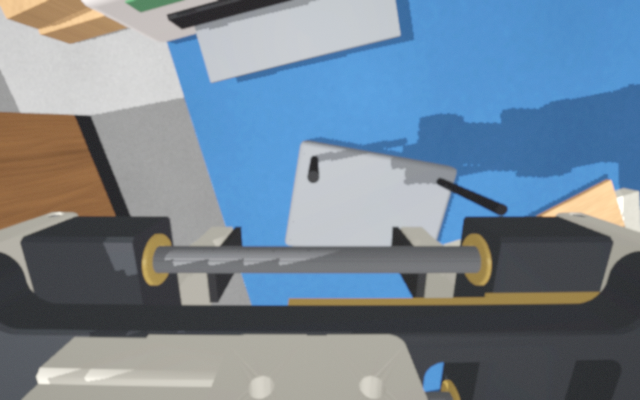

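The scene view shows the row from the mug end to the tape end: sink (344,154), jar (335,167), sink (316,187), charger (298,202), sink (285,227). The green (267,192) and pink (257,245) look-alikes lie nearer the robot. The tray lies between the mug (400,142) and the tape (297,281). I'll enlarge it to get the corners.

Run:
```python
import cv2
a=cv2.imread("pics/scene0.png")[130:290,235:435]; cv2.imwrite("pics/s0z.png",cv2.resize(a,None,fx=3.7,fy=3.7,interpolation=cv2.INTER_CUBIC))
a=cv2.imread("pics/side0.png")[150:270,250:410]; cv2.imwrite("pics/d0z.png",cv2.resize(a,None,fx=4.8,fy=4.8,interpolation=cv2.INTER_CUBIC))
```

```text
(no output)
```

View pics/s0z.png

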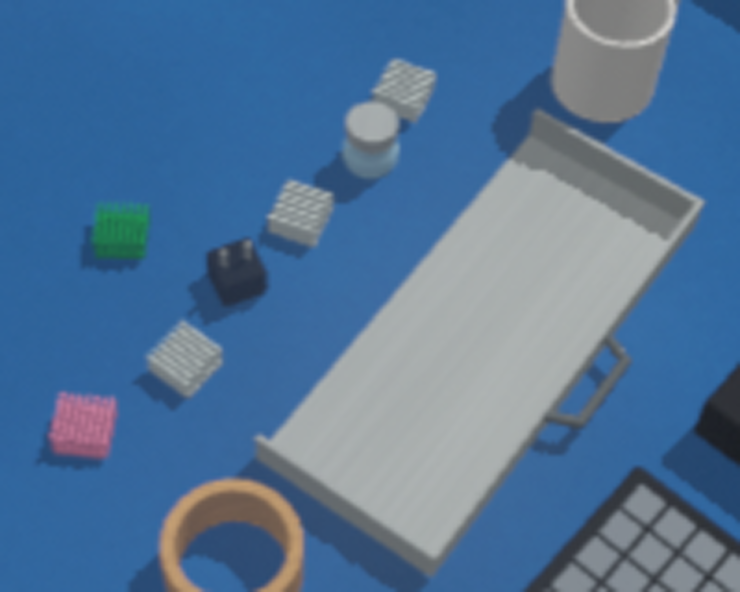

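View pics/d0z.png

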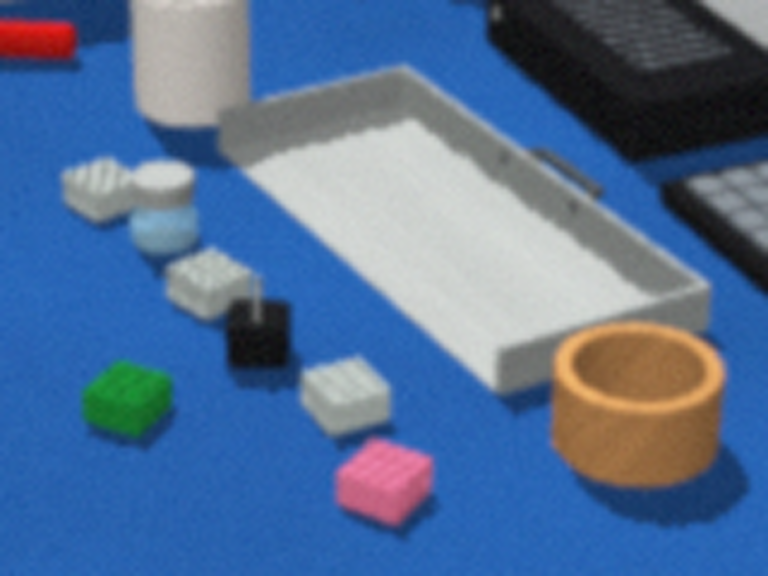

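```bash
cat > h.py <<'E'
import numpy as np, cv2
from plant import get_state, viewer, r
def cap(n,f=None):
    c=viewer.capture(n)
    if f: cv2.imwrite("pics/"+f,c["frame"])
    return c
def cast(c,uv,z):
    uv=np.array(uv,float).reshape(-1,1,2)
    n=cv2.undistortPoints(uv,c["K"],c["D"]).reshape(-1,2)
    d=np.c_[n,np.ones(len(n))]@c["R"]; o=-c["R"].T@c["t"]
    return (o+d*((z-o[2])/d[:,2])[:,None])[:,:2]
def proj(c,X):
    return cv2.projectPoints(np.array(X,float).reshape(-1,1,3),cv2.Rodrigues(c["R"])[0],c["t"],c["K"],c["D"])[0].reshape(-1,2)
def blobs(c,roi):
    x0,y0,x1,y1=roi
    h=cv2.cvtColor(c["frame"],cv2.COLOR_BGR2HSV)
    m=((h[...,1]<110)&(h[...,2]>90)).astype(np.uint8); k=np.zeros_like(m);k[y0:y1,x0:x1]=1
    n,l,s,ce=cv2.connectedComponentsWithStats(m*k)
    return [(ce[i],s[i,4],s[i,:4],l==i) for i in range(1,n) if s[i,4]>30]
E
python3 - <<'E'
from h import *
c=cap("scene"); d=cap("side")
f=3.7; Z=lambda p:np.array(p)/f+[235,130]
print("tray rim top corners z=.03"); tr=cast(c,Z([[538,110],[702,203],[437,571],[260,438]]),.03); print(tr)
G=lambda p:np.array(p)/4.8+[250,150]
print("side view",cast(d,G([[218,110],[404,67],[710,288],[498,350]]),.03))
for nm,cc,roi in (("scene",c,(240,130,360,250)),("side",d,(255,175,345,245))):
    for ce,a,s,_ in blobs(cc,roi): print(nm,ce.round(1),a,s,cast(cc,ce,.01).round(4))
print("jar cap",cast(c,Z([[372,123]]),.046),cast(d,G([[164,182]]),.046))
print("charger top z.028",cast(c,Z([[235,260]]),.028), cast(d,G([[259,318]]),.020))
# top face corners
print("A(+y)",cast(c,Z([[397,60],[437,73],[416,108],[376,92]]),.02))
print("B",cast(c,Z([[290,180],[334,193],[315,235],[270,217]]),.02))
print("C",cast(c,Z([[184,321],[222,353],[184,387],[148,355]]),.02))
print("charger",cast(c,Z([[208,254],[248,238],[266,277],[228,293]]),.028))
E
```

```text
tray rim top corners z=.03
[[ 0.56368909  0.17858562]
 [ 0.70429678  0.19213799]
 [ 0.74676839 -0.15625976]
 [ 0.60024618 -0.16399947]]
side view [[ 0.55627226  0.17305128]
 [ 0.69708548  0.18610274]
 [ 0.73361127 -0.15713576]
 [ 0.59147574 -0.17037815]]
scene [338.8 161.4] 460 [328 146  25  32] [[0.4728 0.1076]]
scene [315.8 187.1] 232 [307 179  18  18] [[ 0.4855 -0.0019]]
scene [341.5 228.6] 1697 [304 187  56  63] [[ 0.622  -0.0524]]
scene [284.6 226.7] 267 [275 217  20  21] [[ 0.5111 -0.1476]]
scene [257.1 242.9] 231 [248 236  19  14] [[ 0.4936 -0.2277]]
side [325.3 191.1] 1431 [281 175  64  50] [[0.6093 0.0574]]
side [278.  190.9] 382 [263 183  28  20] [[0.4777 0.1156]]
side [293.5 208.7] 209 [284 202  21  15] [[ 0.483  -0.0049]]
side [321.4 232.3] 232 [312 224  19  17] [[ 0.5074 -0.1501]]
jar cap [[0.48810682 0.074285  ]] [[0.47946215 0.06095156]]
charger top z.028 [[ 0.48941078 -0.07296961]] [[ 0.4891589 -0.0712617]]
A(+y) [[0.44871865 0.14986215]
 [0.47987605 0.1610799 ]
 [0.49037653 0.12388733]
 [0.45779294 0.11485222]]
B [[ 0.46626251  0.00909223]
 [ 0.49795471  0.02245018]
 [ 0.51289302 -0.01453983]
 [ 0.47824754 -0.0251292 ]]
C [[ 0.49488071 -0.13015467]
 [ 0.53227322 -0.13063937]
 [ 0.53194772 -0.16731295]
 [ 0.49605631 -0.16633162]]
charger [[ 0.4718287  -0.08232882]
 [ 0.48315006 -0.05310509]
 [ 0.51534456 -0.06844673]
 [ 0.50500474 -0.09618274]]
```

Run:
```python
import cv2
a=cv2.imread("pics/side0.png")[60:200,90:310]; cv2.imwrite("pics/d0y.png",cv2.resize(a,None,fx=3.5,fy=3.5,interpolation=cv2.INTER_CUBIC))
a=cv2.imread("pics/scene0.png")[0:170,310:450]; cv2.imwrite("pics/s0y.png",cv2.resize(a,None,fx=3.5,fy=3.5,interpolation=cv2.INTER_CUBIC))
```

```text
(no output)
```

View pics/d0y.png

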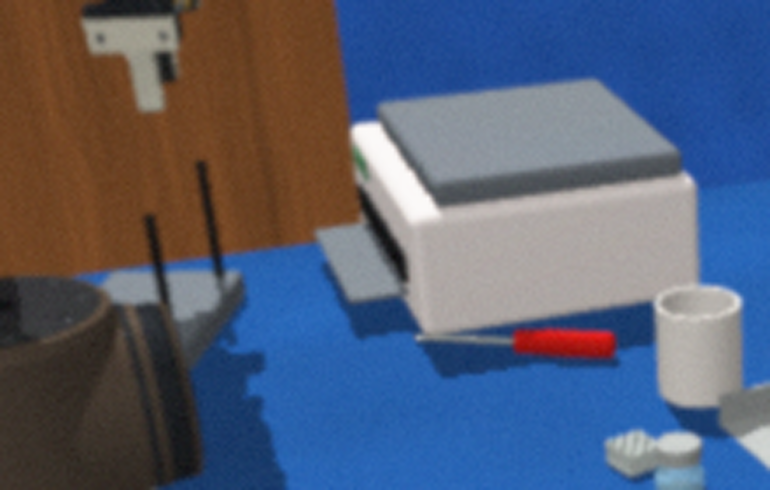

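View pics/s0y.png

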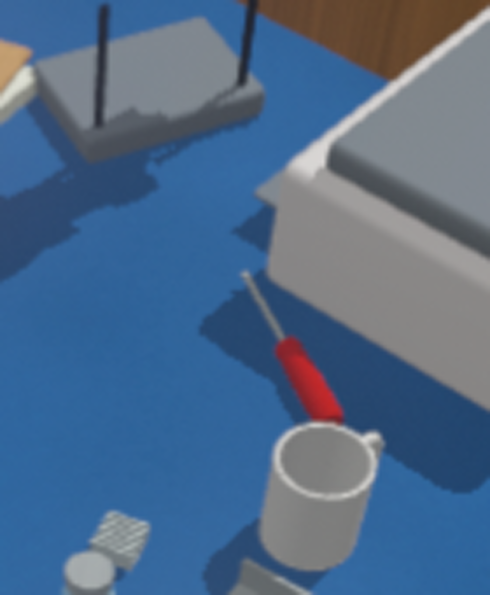

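Run:
```python
from h import *
c=cap("scene"); d=cap("side")
S=lambda p:np.array(p)/3.5+[310,0]; T=lambda p:np.array(p)/3.5+[90,60]
def tri(u,v):
    A=[];b=[]
    P=[]
    for cc,p in((c,u),(d,v)):
        n=cv2.undistortPoints(np.array(p,float).reshape(1,1,2),cc["K"],cc["D"]).reshape(2)
        P.append((np.c_[cc["R"],cc["t"]],n))
    X=cv2.triangulatePoints(P[0][0],P[1][0],P[0][1].reshape(2,1),P[1][1].reshape(2,1)); return (X[:3]/X[3]).ravel()
print("ant L top",tri(S([103,5]),T([150,215])),"base",cast(c,S([[99,125]]),.03))
print("ant R base",cast(c,S([[242,85]]),.03),cast(d,T([[220,275]]),.03))
for z in (.1,.15,.2): print(z,cast(d,T([[203,162]]),z))
print("mug rim ctr",tri(S([325,462]),T([699,303])),cast(c,S([[325,462]]),.09),cast(d,T([[699,303]]),.09))
```

```text
ant L top [0.1151998  0.5098289  0.15202967] base [[0.12123991 0.50557201]]
ant R base [[0.1844739  0.65114189]] [[0.17654312 0.64886288]]
0.1 [[0.18918566 0.81639748]]
0.15 [[0.1793659  0.65710703]]
0.2 [[0.16954614 0.49781659]]
mug rim ctr [0.57030857 0.25885171 0.08428714] [[0.57301171 0.25370787]] [[0.56579782 0.24674747]]
```

```bash
cat >> h.py <<'E'
TC=np.array([.647,.010]); TY=np.radians(7)
def w2t(p): p=np.array(p)-TC; c,s=np.cos(TY),np.sin(TY); return np.array([c*p[0]+s*p[1],-s*p[0]+c*p[1]])
def t2w(p): c,s=np.cos(TY),np.sin(TY); return TC+np.array([c*p[0]-s*p[1],s*p[0]+c*p[1]])
def delta(target,z,yaw=None):
    s=get_state(); y=s["eef_rot"][2] if yaw is None else yaw; y=np.radians(y); d=np.array(target)-s["tcp_pos"][:2]
    print("tcp",s["tcp_pos"].round(4),"yaw",s["eef_rot"].round(2),"t",s["time_s"],"tray",w2t(s["tcp_pos"][:2]).round(4),"F",s["contact_force"].round(1))
    print("units x,y,z:",np.round([(np.cos(y)*d[0]+np.sin(y)*d[1])/.05,(np.sin(y)*d[0]-np.cos(y)*d[1])/.05,(s["tcp_pos"][2]-z)/.05],3))
E
python3 - <<'E'
from h import *
c=cap("scene"); h=cv2.cvtColor(c["frame"],cv2.COLOR_BGR2HSV)
m=cv2.inRange(h,(45,90,40),(85,255,255)); m[:150]=0; n,l,s,ce=cv2.connectedComponentsWithStats(m); i=1+np.argmax(s[1:,4]); print("green",ce[i],s[i,4],cast(c,ce[i],.01))
for n,p in dict(A=(.469,.137),B=(.487,-.003),C=(.512,-.149),jar=(.484,.067),ch=(.491,-.073),mug=(.57,.25)).items(): print(n,w2t(p).round(4))
delta((.45,.2),.227,-83)
E
```

```text
green [267.3 192.6] 170 [[ 0.40197419 -0.10419407]]
A [-0.1612  0.1477]
B [-0.1604  0.0066]
C [-0.1534 -0.1414]
jar [-0.1548  0.0764]
ch [-0.165  -0.0634]
mug [-0.0472  0.2476]
tcp [0.1511 0.6578 0.2264] yaw [-1.8000e+02 -1.0000e-02 -1.0294e+02] t 0.4 tray [-0.4132  0.7034] F [-0.2 -0.9 -0.7]
units x,y,z: [ 9.816 -4.817 -0.011]
```

Request:
apply_moves --plan '[[255, [0, 0, 0], -0.83], [255, [0, 0, 0], -0.83], [255, [0, 0, 0], -0.83], [255, [0, 0, 0], -0.83]]'

```text
time_s: 0.9
tcp_pos: [0.1511, 0.6578, 0.2266]
eef_rot: [180.0, 0.0, -82.8]
contact_force: [0.5, 0.1, -0.5]
gripper_width: 0.0533
```

Request:
apply_moves --plan '[[255, [0.82, -0.4, 0], 0], [255, [0.82, -0.4, 0], 0], [255, [0.82, -0.4, 0], 0], [255, [0.82, -0.4, 0], 0], [255, [0.82, -0.4, 0], 0], [255, [0.82, -0.4, 0], 0], [255, [0.82, -0.4, 0], 0], [255, [0.82, -0.4, 0], 0], [255, [0.82, -0.4, 0], 0], [255, [0.82, -0.4, 0], 0], [255, [0.82, -0.4, 0], 0], [255, [0.82, -0.4, 0], 0]]'

```text
time_s: 2.4
tcp_pos: [0.4498, 0.1974, 0.2269]
eef_rot: [-180.0, 0.0, -83.0]
contact_force: [0.7, 0.6, 0.5]
gripper_width: 0.0006
```

Run:
```python
from h import *
delta(t2w((-.212,.008)),.1)
cap("wrist","w1.png")
```

```text
tcp [0.4498 0.1974 0.2269] yaw [-1.7996e+02  3.0000e-02 -8.3010e+01] t 2.4 tray [-0.1729  0.21  ] F [0.7 0.6 0.5]
units x,y,z: [4.041 0.782 2.539]
```

View pics/w1.png

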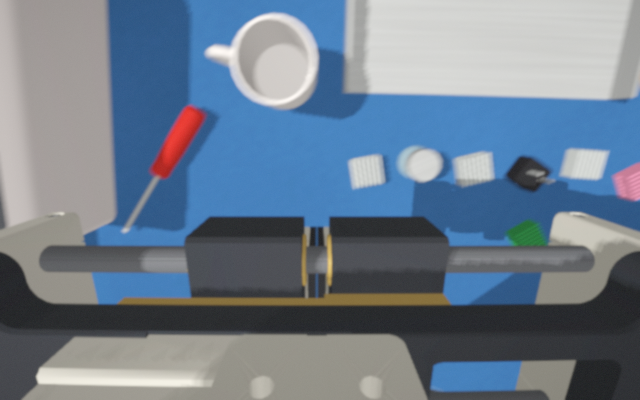

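The wrist view shows mug (275,60), A (367,171), jar (420,164), B (474,168), charger (529,173), C (584,164), and the tray mouth at row ~95. I'll use it as a third measurement.

```bash
cat >> h.py <<'E'
from scipy.spatial.transform import Rotation
def wcam(f=None):
    s=get_state(); c=cap("wrist",f)
    Rt=Rotation.from_euler("xyz",s["eef_rot"],degrees=True).as_matrix(); M=c["mount"]
    Rc=Rt@M[:3,:3]; o=Rt@M[:3,3]+s["tcp_pos"]; c["R"]=Rc.T; c["t"]=-Rc.T@o; return c
E
python3 - <<'E'
from h import *
c=wcam()
for ce,a,s,_ in blobs(c,(330,130,640,210)): print(ce.round(1),a,s,cast(c,ce,.01).round(4),w2t(cast(c,ce,.01)[0]).round(4))
m=cast(c,[[345,93],[347,93],[612,99],[638,101]],0); print("mouth",m, [w2t(p).round(4) for p in m])
v=m[2]-m[1]; print("mouth yaw",np.degrees(np.arctan2(v[0],-v[1])))
print("jar cap",cast(c,[[425,165]],.046),"mug rim",cast(c,[[275,60]],.09),"charger top",cast(c,[[529,173]],.028))
E
python3 -c "
import cv2
a=cv2.imread('pics/w1.png')[0:250,330:640]; cv2.imwrite('pics/w1z.png',cv2.resize(a,None,fx=2.4,fy=2.4,interpolation=cv2.INTER_CUBIC))"
```

```text
[413.6 165.2] 1243 [392 147  44  37] [[0.4833 0.0707]] [-0.1551  0.0802]
[577.8 165.2] 1262 [555 150  47  32] [[ 0.5103 -0.1479]] [-0.1549 -0.1401]
[467.6 170.1] 1162 [448 153  40  37] [[ 0.4856 -0.0018]] [-0.1616  0.008 ]
[360.6 172.8] 1009 [343 156  36  36] [[0.465  0.1381]] [-0.1651  0.1493]
[625.4 183.4] 1022 [607 163  33  41] [[ 0.4948 -0.2233]] [-0.1795 -0.213 ]
[534.2 178.2] 145 [522 172  26  14] [[ 0.486  -0.0941]] [-0.1725 -0.0837]
mouth [[ 0.56191759  0.17189213]
 [ 0.56222513  0.16937892]
 [ 0.59928771 -0.17402951]
 [ 0.60173616 -0.2102488 ]] [array([-0.0647,  0.1711]), array([-0.0647,  0.1685]), array([-0.0698, -0.1768]), array([-0.0718, -0.2131])]
mouth yaw 6.159843116814961
jar cap [[0.48847964 0.06997668]] mug rim [[0.57312306 0.24923394]] charger top [[ 0.4932326  -0.07113319]]
```

View pics/w1z.png

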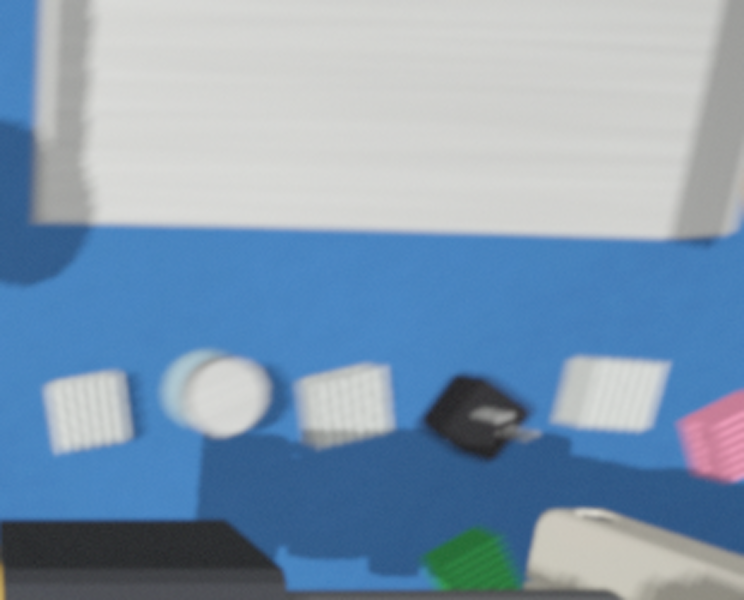

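Request:
apply_moves --plan '[[255, [0.8, 0.16, 0.5], 0], [255, [0.8, 0.16, 0.5], 0], [255, [0.8, 0.16, 0.5], 0], [255, [0.8, 0.16, 0.5], 0], [255, [0.84, 0.14, 0.54], 0], [255, [0, 0, 0.6], 0], [255, [0, 0, 0.6], 0], [255, [0, 0, 0.4], 0], [255, [0, 0, 0.26], 0], [255, [0, 0, 0], 0]]'

```text
time_s: 3.75
tcp_pos: [0.4345, -0.0065, 0.006]
eef_rot: [179.9, -0.0, -83.0]
contact_force: [-1.1, -0.4, 0.2]
gripper_width: 0.0006
```

```bash
python3 - <<'E'
from h import *
delta(t2w((-.212,.008)),.007)
c=wcam("w2.png");cap("side","d2.png")
E
python3 -c "
import cv2
a=cv2.imread('pics/d2.png')[150:270,230:390]; cv2.imwrite('pics/d2z.png',cv2.resize(a,None,fx=4.8,fy=4.8,interpolation=cv2.INTER_CUBIC))"
```

```text
tcp [ 0.4345 -0.0065  0.006 ] yaw [ 1.799e+02 -3.000e-02 -8.301e+01] t 3.75 tray [-0.2129  0.0095] F [-1.1 -0.4  0.2]
units x,y,z: [ 0.029 -0.018 -0.021]
```

View pics/w2.png

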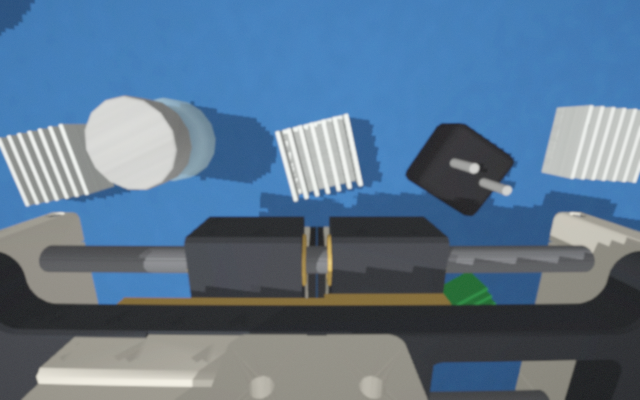

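View pics/d2z.png

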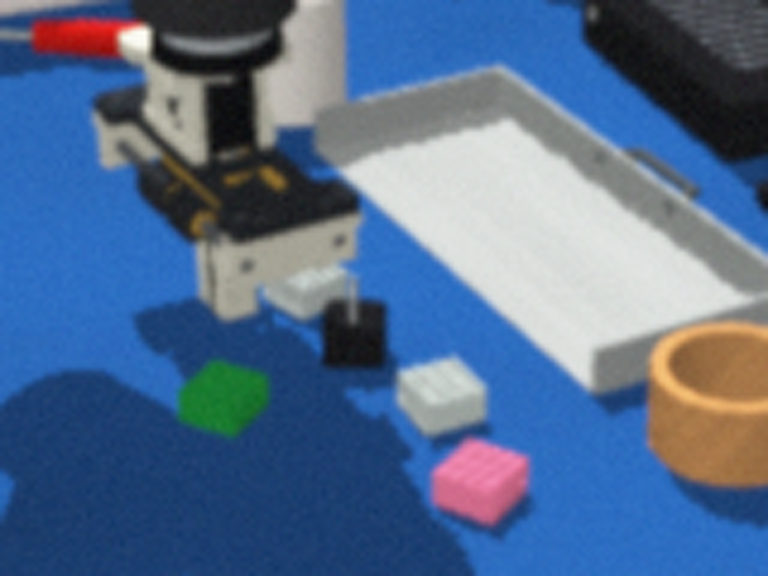

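Run:
```python
from h import *
d=cap("side")
f=d["frame"].copy()
x0,y0,x1,y1=240,140,330,225
k=8
im=cv2.resize(f[y0:y1,x0:x1],None,fx=k,fy=k,interpolation=cv2.INTER_CUBIC)
s=get_state();p=s["tcp_pos"]
def dot(off,col):
    w=t2w(w2t(p[:2])+np.array(off[:2])); q=proj(d,[[w[0],w[1],p[2]+off[2]]])[0]
    cv2.circle(im,tuple(int(v) for v in (q-[x0,y0]+.5)*k),4,col,-1)
for y in (-.021,.021):
  for x in (-.0095,.0095):
    for z in (0,.066): dot((x,y,z),(0,0,255) if y<0 else (0,255,255))
for x in(-.039,.039):
  for y in(-.0965,.0965): dot((x,y,.066),(0,255,0))
cv2.imwrite("pics/d3.png",im)
```

```text
(no output)
```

View pics/d3.png

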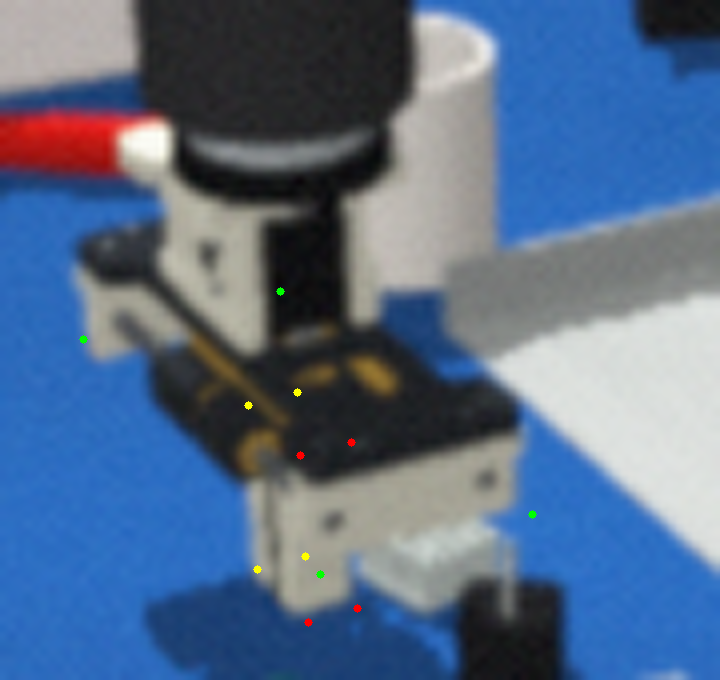

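Finger geometry matches the projected ±21 × ±9.5 mm at the tips. Pushing B.

Request:
apply_moves --plan '[[255, [0, -0.2, 0], 0], [255, [0, -0.2, 0], 0], [255, [0, -0.2, 0], 0], [255, [0, -0.2, 0], 0], [255, [0, -0.2, 0], 0], [255, [0, -0.2, 0], 0], [255, [0, -0.2, 0], 0], [255, [0, -0.2, 0], 0], [255, [0, 0, 0], 0]]'

```text
time_s: 5.03
tcp_pos: [0.5153, 0.0033, 0.0065]
eef_rot: [-180.0, 0.0, -83.0]
contact_force: [0.3, -0.2, -0.3]
gripper_width: 0.0007
```

Run:
```python
from h import *
delta(t2w((-.03,.008)),.007)
c=wcam("w4.png")
```

```text
tcp [0.5153 0.0033 0.0065] yaw [-179.97    0.    -83.02] t 5.025 tray [-0.1315  0.0094] F [ 0.3 -0.2 -0.3]
units x,y,z: [ 0.028 -2.03  -0.01 ]
```

View pics/w4.png

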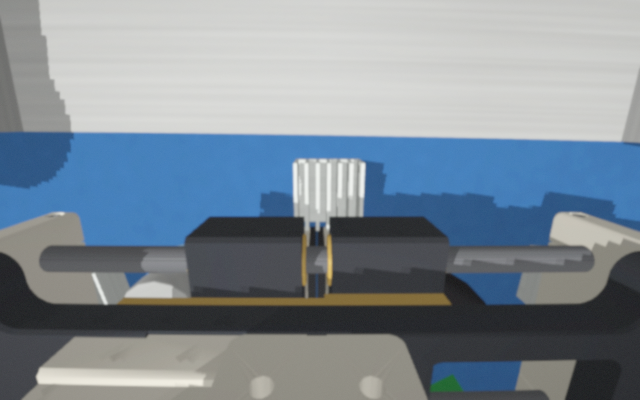

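B has squared up flush on the fingertips (front edge at (293–364,160)). I'll push it on in, ease off and lift.

Request:
apply_moves --plan '[[255, [0, -0.22, 0], 0], [255, [0, -0.22, 0], 0], [255, [0, -0.22, 0], 0], [255, [0, -0.22, 0], 0], [255, [0, -0.22, 0], 0], [255, [0, -0.22, 0], 0], [255, [0, -0.22, 0], 0], [255, [0, -0.22, 0], 0], [255, [0, -0.2, 0], 0], [255, [0, -0.15, 0], 0], [255, [0, -0.1, 0], 0], [255, [0, 0, 0], 0]]'

```text
time_s: 6.58
tcp_pos: [0.6243, 0.0166, 0.0065]
eef_rot: [-180.0, 0.0, -83.0]
contact_force: [-0.5, 0.1, 0.2]
gripper_width: 0.0005
```

Request:
apply_moves --plan '[[255, [0, 0.2, 0], 0], [255, [0, 0.4, 0], 0], [255, [0, 0, -0.8], 0], [255, [0, 0, -0.8], 0], [255, [0, 0, 0], 0]]'

```text
time_s: 7.2
tcp_pos: [0.5957, 0.0134, 0.0902]
eef_rot: [-179.6, 0.1, -83.0]
contact_force: [-0.5, 0.4, -0.9]
gripper_width: 0.0004
```

Run:
```python
from h import *
u=np.radians(12)  # push C along world 12deg
# start so that face is ~10mm behind C
C=np.array([.511,-.1485]); st=C-np.array([np.cos(u),np.sin(u)])*(.0095+.018+.004+.013)
print(st, w2t(st)); delta(st,.1,-83); delta(st,.1,-78)
c=wcam("w5.png")
```

```text
[ 0.46747243 -0.15775207] [-0.19863323 -0.14462276]
tcp [0.5957 0.0134 0.0902] yaw [-1.7964e+02  5.0000e-02 -8.2980e+01] t 7.2 tray [-0.0505  0.0097] F [-0.5  0.4 -0.9]
units x,y,z: [ 3.085  2.963 -0.195]
tcp [0.5957 0.0134 0.0902] yaw [-1.7964e+02  5.0000e-02 -8.2980e+01] t 7.2 tray [-0.0505  0.0097] F [-0.5  0.4 -0.9]
units x,y,z: [ 2.816  3.22  -0.195]
```

View pics/w5.png

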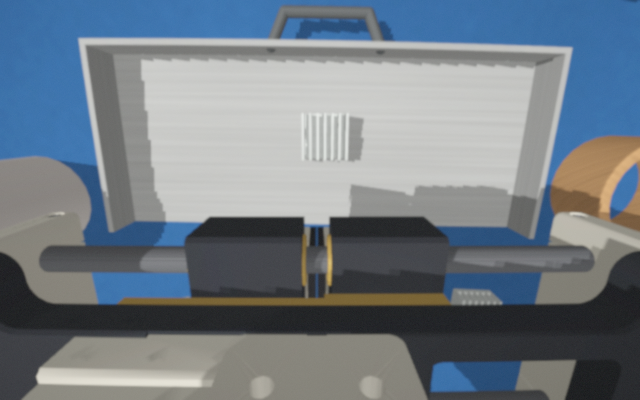

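B sits inside the tray at (325,137). Next is C, with the tool turned so its push runs about 12° in world.

Request:
apply_moves --plan '[[255, [0, 0, 0], -0.83], [255, [0.56, 0.64, 0], 0], [255, [0.56, 0.64, 0], 0], [255, [0.56, 0.64, 0], 0], [255, [0.56, 0.64, 0], 0], [255, [0.56, 0.64, 0], 0], [255, [0, 0, 0], 0], [255, [0, 0, 0.6], 0], [255, [0, 0, 0.6], 0], [255, [0, 0, 0.48], 0], [255, [0, 0, 0], 0]]'

```text
time_s: 8.62
tcp_pos: [0.4659, -0.1567, 0.0012]
eef_rot: [179.8, 0.0, -78.0]
contact_force: [-0.2, -0.8, -0.1]
gripper_width: 0.0001
```

Run:
```python
from h import *
delta((.4675,-.1578),.0065)
c=wcam("w6.png")
```

```text
tcp [ 0.4659 -0.1567  0.0012] yaw [ 1.7985e+02  2.0000e-02 -7.8000e+01] t 8.625 tray [-0.2001 -0.1434] F [-0.2 -0.8 -0.1]
units x,y,z: [ 0.027 -0.027 -0.106]
```

View pics/w6.png

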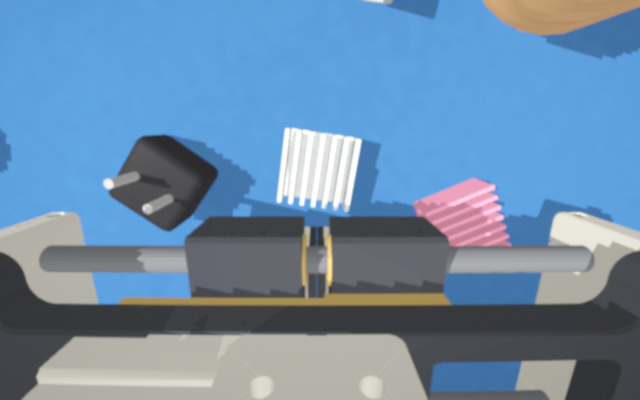

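C (320,168) is ahead and clear of the charger and the pink block. The tool is a little low (z 1 mm), so I'll raise it 5 mm and push.

Request:
apply_moves --plan '[[255, [0, 0, -0.1], 0], [255, [0, -0.2, 0], 0], [255, [0, -0.2, 0], 0], [255, [0, -0.2, 0], 0], [255, [0, -0.2, 0], 0], [255, [0, -0.2, 0], 0], [255, [0, -0.2, 0], 0], [255, [0, -0.2, 0], 0], [255, [0, -0.2, 0], 0], [255, [0, 0, 0], 0]]'

```text
time_s: 9.93
tcp_pos: [0.546, -0.1404, 0.0075]
eef_rot: [-180.0, -0.0, -78.0]
contact_force: [-0.4, -0.1, 0.1]
gripper_width: 0.0005
```

Run:
```python
from h import *
delta(t2w((-.027,-.128)),.0065)
c=wcam("w7.png")
```

```text
tcp [ 0.546  -0.1404  0.0075] yaw [-1.7998e+02 -1.0000e-02 -7.8020e+01] t 9.925 tray [-0.1186 -0.137 ] F [-0.4 -0.1  0.1]
units x,y,z: [-0.02  -1.841  0.02 ]
```

View pics/w7.png

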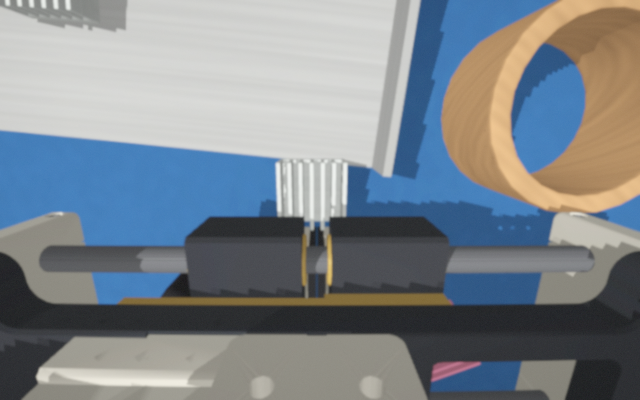

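C is flush (276–348, row 160) with about 13 mm to the side wall. I'll continue.

Request:
apply_moves --plan '[[255, [0, -0.2, 0], 0], [255, [0, -0.2, 0], 0], [255, [0, -0.2, 0], 0], [255, [0, -0.2, 0], 0], [255, [0, -0.2, 0], 0], [255, [0, -0.2, 0], 0], [255, [0, -0.2, 0], 0], [255, [0, -0.2, 0], 0], [255, [0, -0.15, 0], 0], [255, [0, -0.1, 0], 0], [255, [0, 0, 0], 0]]'

```text
time_s: 11.35
tcp_pos: [0.6359, -0.1214, 0.0075]
eef_rot: [-180.0, -0.0, -78.0]
contact_force: [-0.3, -0.7, -0.3]
gripper_width: 0.0003
```

Request:
apply_moves --plan '[[255, [0, 0.2, 0], 0], [255, [0, 0.4, 0], 0], [255, [0, 0, -0.9], 0], [255, [0, 0, -0.9], 0], [255, [0, 0, 0], 0]]'

```text
time_s: 11.98
tcp_pos: [0.608, -0.1279, 0.1019]
eef_rot: [-179.6, -0.1, -78.0]
contact_force: [-0.6, -0.2, -1.5]
gripper_width: 0.0003
```

Run:
```python
from h import *
u=np.radians(-3); A=np.array([.467,.1375]); st=A-np.array([np.cos(u),np.sin(u)])*(.0095+.024+.012)
print(st, w2t(st),np.hypot(*st)); delta(st,.1,-93)
c=wcam("w8.png")
```

```text
[0.42156236 0.13988129] [-0.20792872  0.15638711] 0.4441639272993978
tcp [ 0.608  -0.1279  0.1019] yaw [-1.7959e+02 -8.0000e-02 -7.8020e+01] t 11.975 tray [-0.0555 -0.1321] F [-0.6 -0.2 -1.5]
units x,y,z: [-5.153  4.003  0.037]
```

View pics/w8.png

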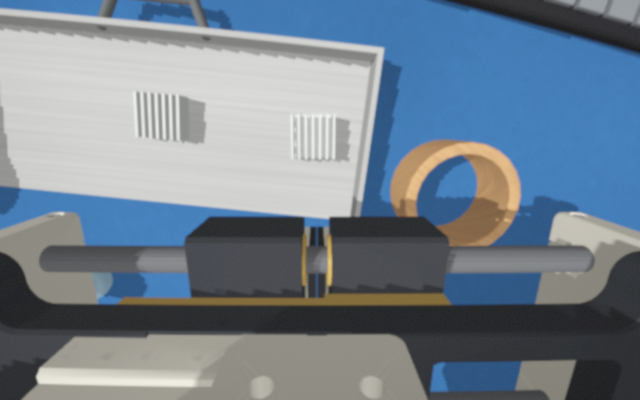

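C is in at (313,137), B at (160,117). Now A: first square it with the wide face, clear of the mug.

Request:
apply_moves --plan '[[255, [0, 0, 0], 0.83], [255, [0, 0, 0], 0.83], [255, [0, 0, 0], 0.84], [255, [-0.64, 0.5, 0], 0], [255, [-0.64, 0.5, 0], 0], [255, [-0.64, 0.5, 0], 0], [255, [-0.64, 0.5, 0], 0], [255, [-0.64, 0.5, 0], 0], [255, [-0.65, 0.5, 0], 0], [255, [-0.65, 0.5, 0], 0], [255, [-0.65, 0.5, 0], 0], [255, [0, 0, 0], 0]]'

```text
time_s: 13.52
tcp_pos: [0.4182, 0.1408, 0.0968]
eef_rot: [179.9, -0.0, -92.9]
contact_force: [0.5, 0.4, -0.4]
gripper_width: 0.0003
```

Request:
apply_moves --plan '[[255, [0, 0, 0.6], 0], [255, [0, 0, 0.6], 0], [255, [0, 0, 0.5], 0], [255, [0, 0, 0], 0], [255, [0, 0, 0], 0]]'

```text
time_s: 14.15
tcp_pos: [0.4203, 0.1397, 0.0129]
eef_rot: [180.0, -0.0, -93.1]
contact_force: [0.5, -0.5, 1.0]
gripper_width: 0.0003
```

Run:
```python
from h import *
delta((.4216,.14),.0065)
c=wcam("w9.png")
```

```text
tcp [0.4203 0.1397 0.0129] yaw [ 1.7999e+02 -2.0000e-02 -9.3060e+01] t 14.15 tray [-0.2092  0.1563] F [ 0.5 -0.5  1. ]
units x,y,z: [-0.008 -0.025  0.128]
```

View pics/w9.png

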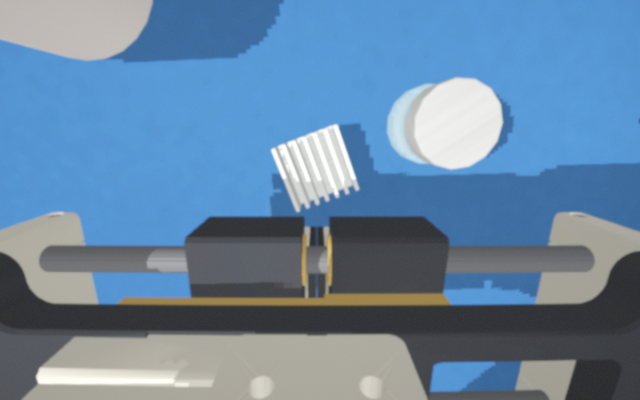

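A (315,168) is ahead, turned about 23°, with the jar clear to its right. I'll lower 6 mm and push 32 mm to square it up.

Request:
apply_moves --plan '[[255, [0, 0, 0.12], 0], [255, [0, -0.16, 0], 0], [255, [0, -0.16, 0], 0], [255, [0, -0.16, 0], 0], [255, [0, -0.16, 0], 0], [255, [0, 0, 0], 0]]'

```text
time_s: 14.95
tcp_pos: [0.4528, 0.1384, 0.0065]
eef_rot: [-180.0, 0.0, -93.1]
contact_force: [0.4, 0.2, 0.1]
gripper_width: 0.0007
```

Run:
```python
from h import *
delta((.4216,.14),.0065)
c=wcam("w10.png")
```

```text
tcp [0.4528 0.1384 0.0065] yaw [-179.99    0.    -93.07] t 14.95 tray [-0.1771  0.1511] F [0.4 0.2 0.1]
units x,y,z: [ 0.001  0.625 -0.   ]
```

View pics/w10.png

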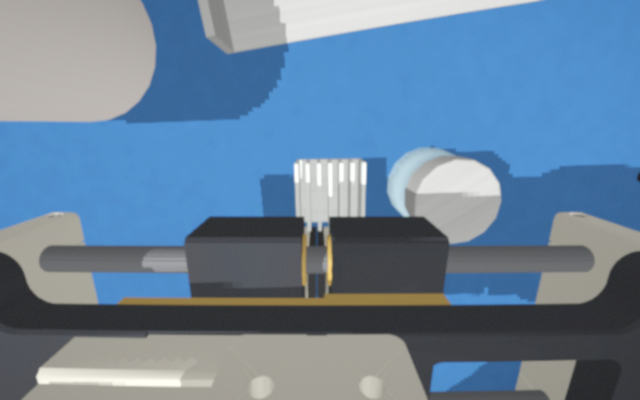

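A is flush (294–366, row 160), still clear of the jar. Backing off to turn the tool 90°, so the gripper's long body doesn't meet the mug.

Request:
apply_moves --plan '[[255, [0, 0.2, 0], 0], [255, [0, 0.4, 0], 0], [255, [0, 0, -0.8], 0.5], [255, [0, 0, -0.8], 0.5], [255, [0, 0, 0], 1], [255, [0, 0, 0], 1], [255, [0, 0, 0], 1], [255, [0, 0, 0], 1], [255, [0, 0, 0], 1], [255, [0, 0, 0], 1], [255, [0, 0, 0], 1], [255, [0, 0, 0], 1]]'

```text
time_s: 16.5
tcp_pos: [0.4211, 0.1398, 0.0864]
eef_rot: [180.0, -0.0, -147.2]
contact_force: [0.5, 0.5, 0.6]
gripper_width: 0.0007
```

Request:
apply_moves --plan '[[255, [0, 0, 0], 1], [255, [0, 0, 0], 1], [255, [0, 0, 0], 1], [255, [0, 0, 0], 1], [255, [0, 0, 0], 1], [255, [0, 0, 0], 1], [255, [0, 0, 0], 0]]'

```text
time_s: 17.38
tcp_pos: [0.4213, 0.1398, 0.0865]
eef_rot: [-180.0, -0.0, 177.0]
contact_force: [-0.2, -0.3, 0.4]
gripper_width: 0.0004
```

Run:
```python
from h import *
c=wcam("w11.png"); d=cap("scene","s11.png"); e=cap("side")
for nm,cc,roi in (("wrist",c,(0,0,640,400)),("scene",d,(335,140,360,172)),("side",e,(262,178,280,203))):
    for ce,a,s,_ in blobs(cc,roi):
        if a<3000: print(nm,ce.round(1),a,s,cast(cc,ce,.01).round(4))
delta((.431,.1361),.0065)
```

```text
wrist [242.2 195.9] 2152 [215 174  54  44] [[0.4842 0.1289]]
wrist [270.8 274.9] 1754 [116 225 322  80] [[0.467  0.2035]]
wrist [301.  263.5] 36 [301 246   1  36] [[0.4389 0.1936]]
wrist [445.8 297.7] 43 [440 289  12  17] [[0.3067 0.2358]]
wrist [213. 305.] 33 [197 305  33   1] [[0.5241 0.2321]]
wrist [541.4 376.1] 2020 [440 359 136  41] [[0.2012 0.3345]]
wrist [452. 392.] 47 [429 391  47   2] [[0.2926 0.3483]]
scene [344.3 160.8] 306 [335 150  22  22] [[0.4831 0.1198]]
side [275.6 189.8] 114 [270 183  10  18] [[0.4731 0.1252]]
tcp [0.4218 0.1399 0.0866] yaw [180.    -0.   177.09] t 17.525 tray [-0.2077  0.1564] F [0.4 0.7 1.1]
units x,y,z: [-0.188 -0.067  1.601]
```

View pics/w11.png

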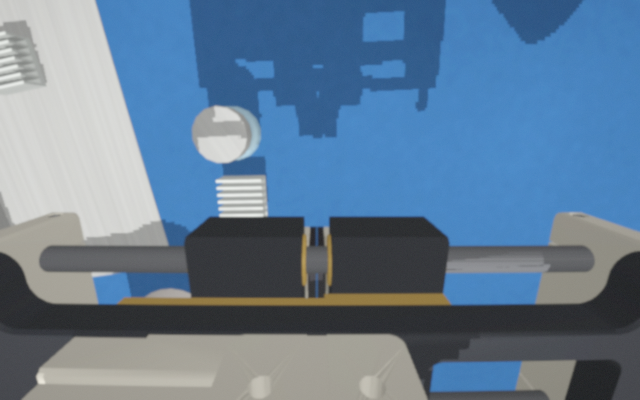

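Run:
```python
from h import *
c=wcam()
p=cast(c,[[217,176],[266,176],[242,176]],.02); print(p)
print("centre est",p[2]+[0,.018], w2t(p[2]+[0,.018]))
d=cap("scene"); a=d["frame"][135:190,315:370]; cv2.imwrite("pics/s12.png",cv2.resize(a,None,fx=10,fy=10,interpolation=cv2.INTER_CUBIC))
```

```text
[[0.5000571  0.10950413]
 [0.46117386 0.11153608]
 [0.48019073 0.11054511]]
centre est [0.48019073 0.12854511] [-0.15111888  0.13799043]
```

View pics/s12.png

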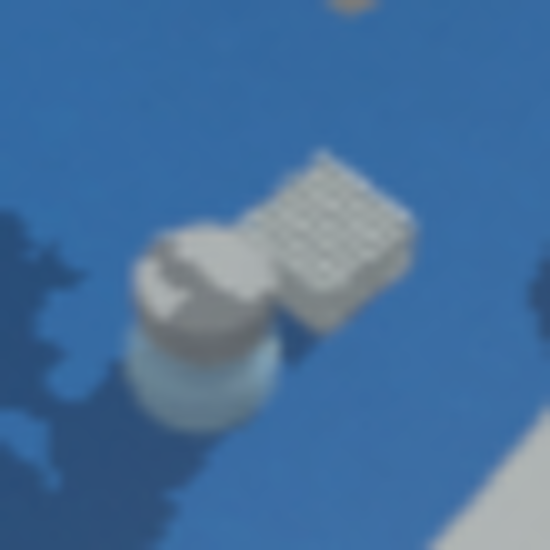

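Run:
```python
from h import *
d=cap("scene"); print(cast(d,np.array([[323,223],[320,152],[415,218],[322,298]])/10+[315,135],.02))
delta((.431,.1321),.0065,177)
```

```text
[[0.48568556 0.12879081]
 [0.46822287 0.14786087]
 [0.50356076 0.14788863]
 [0.50286975 0.10829941]]
tcp [0.422  0.14   0.0866] yaw [180.    -0.   177.03] t 17.675 tray [-0.2074  0.1564] F [-0.2  0.7  0. ]
units x,y,z: [-0.187 -0.148  1.601]
```

Request:
apply_moves --plan '[[255, [0, -0.16, 0.5], 0], [255, [0, 0, 0.6], 0], [255, [0, 0, 0.4], 0], [255, [0, 0, 0.1], 0], [255, [0, 0, 0], 0], [255, [0, 0, 0], 0]]'

```text
time_s: 18.42
tcp_pos: [0.4222, 0.1324, 0.0073]
eef_rot: [179.9, 0.1, 177.0]
contact_force: [-0.8, -0.0, 0.9]
gripper_width: 0.0007
```

Request:
apply_moves --plan '[[255, [-0.15, 0, 0], 0], [255, [-0.15, 0, 0], 0], [255, [-0.2, 0, 0], 0], [255, [-0.2, 0, 0], 0], [255, [-0.2, 0, 0], 0], [255, [0, 0, 0], 0]]'

```text
time_s: 19.18
tcp_pos: [0.4675, 0.1296, 0.0064]
eef_rot: [180.0, 0.0, 176.9]
contact_force: [-0.8, -0.4, -0.4]
gripper_width: 0.0005
```

Run:
```python
from h import *
delta(t2w((-.04,.115)),.0065,177)
c=wcam("w13.png"); d=cap("scene"); e=cap("side")
im=np.hstack([cv2.resize(d["frame"][130:215,310:415],(380,308),interpolation=cv2.INTER_CUBIC),cv2.resize(e["frame"][150:235,245:350],(380,308),interpolation=cv2.INTER_CUBIC)]); cv2.imwrite("pics/m13.png",im)
```

```text
tcp [0.4675 0.1296 0.0064] yaw [1.8000e+02 1.0000e-02 1.7692e+02] t 19.175 tray [-0.1636  0.1406] F [-0.8 -0.4 -0.4]
units x,y,z: [-2.523e+00 -7.500e-02 -2.000e-03]
```

View pics/m13.png

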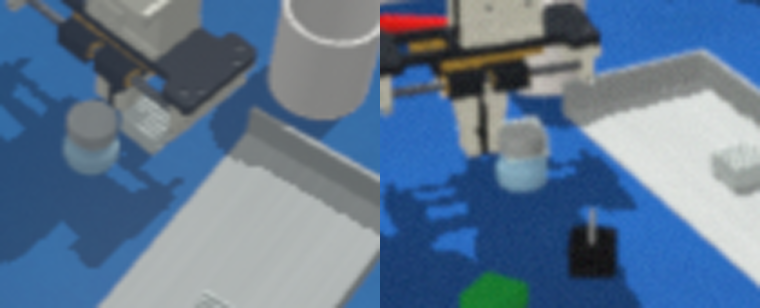

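View pics/w13.png

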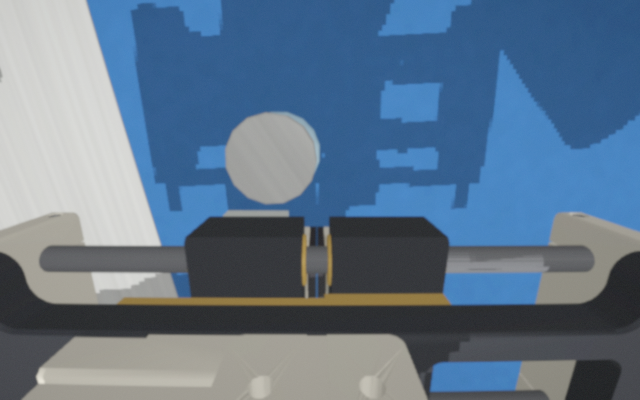

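A (scene crop (150,118)) travels with the finger, and the mug and jar are clear. I'll push on 60 mm and check.

Request:
apply_moves --plan '[[255, [-0.2, 0, 0], 0], [255, [-0.2, 0, 0], 0], [255, [-0.2, 0, 0], 0], [255, [-0.2, 0, 0], 0], [255, [-0.2, 0, 0], 0], [255, [-0.2, 0, 0], 0], [255, [0, 0, 0], 0]]'

```text
time_s: 20.2
tcp_pos: [0.5274, 0.1264, 0.0065]
eef_rot: [180.0, 0.0, 176.9]
contact_force: [-0.6, -0.6, -0.4]
gripper_width: 0.0009
```

Run:
```python
from h import *
delta(t2w((-.04,.115)),.0065,177)
d=cap("scene"); e=cap("side"); c=wcam("w14.png")
im=np.hstack([cv2.resize(d["frame"][130:215,310:415],(380,308),interpolation=cv2.INTER_CUBIC),cv2.resize(e["frame"][150:235,245:350],(380,308),interpolation=cv2.INTER_CUBIC)]); cv2.imwrite("pics/m14.png",im)
```

```text
tcp [0.5274 0.1264 0.0065] yaw [1.7999e+02 2.0000e-02 1.7693e+02] t 20.2 tray [-0.1045  0.1301] F [-0.6 -0.6 -0.4]
units x,y,z: [-1.324e+00 -7.400e-02 -1.000e-03]
```

View pics/m14.png

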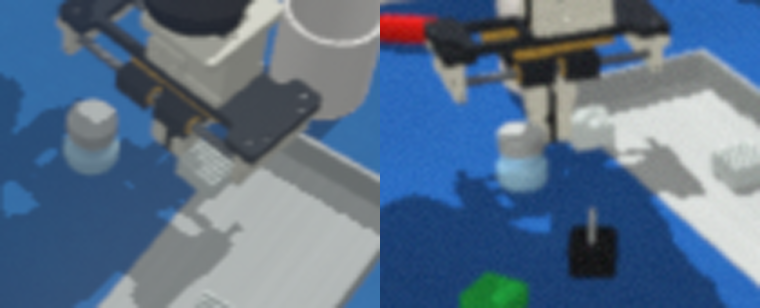

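View pics/w14.png

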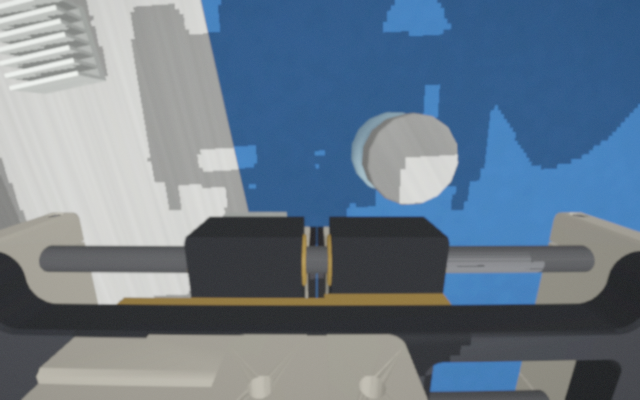

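A is crossing the mouth squarely with room to the wall. Finishing the push.

Request:
apply_moves --plan '[[255, [-0.2, 0, 0], 0], [255, [-0.2, 0, 0], 0], [255, [-0.2, 0, 0], 0], [255, [-0.2, 0, 0], 0], [255, [-0.2, 0, 0], 0], [255, [-0.15, 0, 0], 0], [255, [-0.15, 0, 0], 0], [255, [-0.1, 0, 0], 0], [255, [0, 0, 0], 0]]'

```text
time_s: 21.48
tcp_pos: [0.5968, 0.1227, 0.0065]
eef_rot: [180.0, 0.0, 177.0]
contact_force: [-0.7, 0.6, -0.1]
gripper_width: 0.0003
```

Request:
apply_moves --plan '[[255, [0.2, 0, 0], 0], [255, [0.4, 0, 0], 0], [255, [0.4, 0, 0], 0], [255, [0, -0.2, -0.8], 0], [255, [0, -0.4, -0.8], 0], [255, [0, -0.6, -0.8], 0], [255, [0, -0.6, -0.8], 0], [255, [0, 0, -0.8], 0], [255, [0, 0, 0], 0], [255, [0, 0, 0], 0]]'

```text
time_s: 22.72
tcp_pos: [0.5408, 0.0356, 0.2061]
eef_rot: [180.0, -0.0, 177.0]
contact_force: [-1.0, -0.9, -0.2]
gripper_width: 0.0001
```

Run:
```python
from h import *
d=cap("scene"); e=cap("side"); c=wcam("w15.png"); print(get_state()["contact_force"],get_state()["tcp_pos"])
im=np.vstack([np.hstack([cv2.resize(d["frame"][120:300,235:435],(400,360),interpolation=cv2.INTER_CUBIC),cv2.resize(e["frame"][140:275,250:400],(400,360),interpolation=cv2.INTER_CUBIC)])]); cv2.imwrite("pics/m15.png",im)
```

```text
[ 0.02668081 -0.22008559 -0.75974294] [0.54090545 0.03554668 0.20534247]
```

View pics/m15.png

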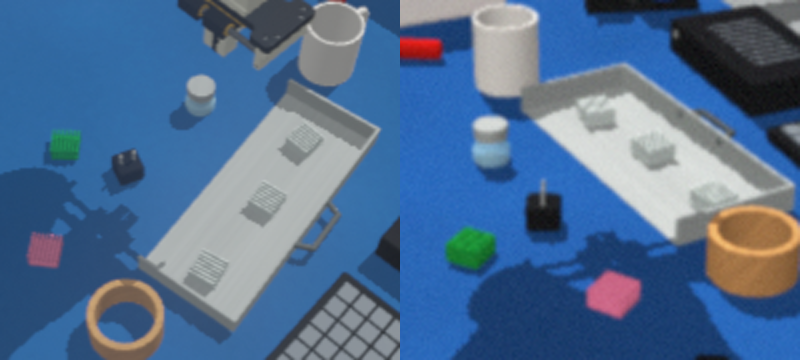

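View pics/w15.png

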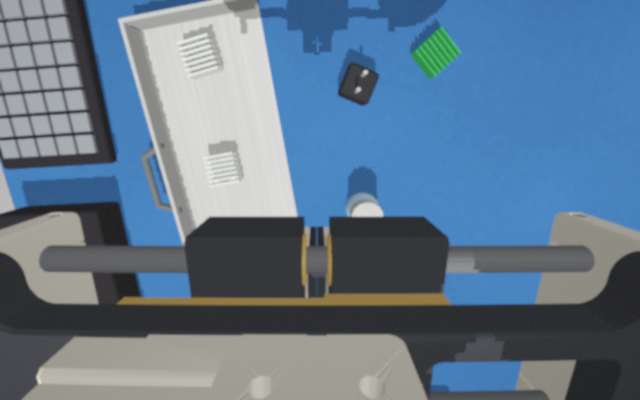

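All three lie in the tray, scene crop A (303,140), B (267,198), C (208,268). I'll check the numbers, including the jar and charger.

Run:
```python
from h import *
d=cap("scene"); e=cap("side")
P=lambda p:np.array(p)/2+[235,120]; Q=lambda p:(np.array(p)-[400,0])/2.667+[250,140]
for n,a,b,z in (("A",[303,140],[598,111],.012),("B",[267,198],[653,149],.012),("C",[208,268],[715,195],.012),("jar cap",[201,88],[490,126],.046),("charger",[127,165],[543,205],.02)):
    x=cast(d,[P(a)],z)[0]; y=cast(e,[Q(b)],z)[0]; print(n,x.round(3),y.round(3),"tray",w2t(x).round(3),w2t(y).round(3))
print(get_state()["contact_force"],get_state()["time_s"])
```

```text
A [0.633 0.12 ] [0.63  0.114] tray [-0.     0.111] [-0.004  0.105]
B [0.655 0.016] [0.649 0.004] tray [0.009 0.005] [ 0.001 -0.007]
C [ 0.666 -0.112] [ 0.665 -0.113] tray [ 0.004 -0.124] [ 0.003 -0.124]
jar cap [0.49  0.072] [0.48  0.065] tray [-0.148  0.081] [-0.159  0.075]
charger [ 0.49  -0.074] [ 0.487 -0.074] tray [-0.166 -0.065] [-0.169 -0.064]
[ 0.1709128  -0.35415566 -0.51481958] 22.975
```

```bash
python3 -c "
from plant import close_job; print(close_job())"
```

```text
the job is handed in; nothing more can be done
None
```

I pushed all three heat sinks into the tray with the shut fingertips low on their near sides, and handed the job in at about 23 s of the 56 s allowed. B and C were pushed with the wide face of the fingers. A was squared up the same way, then pushed home with the gripper turned 90° so that its body cleared the mug.

**Heat sinks:** In the last pictures all three lie flat inside the tray. Their centres in the tray's frame, from the scene and side views, are:

| Sink | x (m) | y (m) |
|---|---|---|
| A | about 0.00 | +0.11 |
| B | about 0.005 | 0.00 |
| C | about 0.003 | −0.12 |

The limits are x from −0.045 to 0.07 and y within ±0.17, so each has plenty of room. The two views differ by up to about 13 mm (worst for B), because I picked these points by eye.

**Jar and charger:** Both measure within about 5 mm of where each view first put them, which is no more than the measuring error.

**Other things:** The mug, tape, green block and pink block look unmoved in the last pictures, but I did not measure them again. I did not look at the stapler again. The screwdriver is only partly visible in the last pictures.

**Force:** The wrist force read about 2 N or less at the end of every move, and the arm was clear of everything at about 0.2 m height when I handed in.

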